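# Zero a thickness probe and hold it square on a sloping rack foot-plate

### The arm

A 6-joint arm with a two-finger parallel gripper is mounted at the origin on the work surface. World frame = base frame: x ahead of the robot, y to its left, z up, the work surface at z = 0. Lengths are in mm, angles in rad, forces in N, time in s.
With the tool pointing down it reaches from about 275 to 850 mm from the base axis. Payload 19 kg.
Tool frame: the origin (TCP) lies midway between the tips of the shut fingers; the grasp point (between the pads) lies 19 mm behind it; z points along the fingers, y is the line along which they close (so a half turn about z gives the same grasp; the last joint's range is limited). The gripper opens to 85 mm and grips with 20 to 120 N. Pads are 22 mm wide; open, the fingers measure 114 mm over their backs; the gripper's body (76 mm by 85 mm) begins 54 mm behind the grasp point. The pads swing forward as they close: fully open they stand 13 mm farther back than shut.
Start: joints at [1.133, 0.15, 1.437, -0, 1.554, -0.134], TCP at [172.013, 548.633, 205.867] pointing down, gripper open.
Joint ranges: [-2.8, 2.8], [-0.68, 2.1], [0.12, 2.68], [-1.39, 4.53], [0.16, 2.79], [-2.81, 2.81]. Speed limits (rad/s): [1.89, 1.89, 2.22, 3.01, 3.01, 3.01].

### API

Orientations are given as a rotation vector (axis times angle).
In Python, from bench import ctrl gives the robot as it stands.
- The arm moves only by the tool carry_out, never from a script. Its argument "moves" is a list of rows, each a list of 6 numbers: the shift along the tool's x, y, z in mm, then the turn, a rotation vector about the tool's x, y, z in rad. A call has exactly 8 rows; each row is the pose to reach, as a shift and turn from the pose commanded when the call began, along the tool's axes at that moment; what a row does not reach only later rows make up. A row lasts 1/8 s, in which the tool goes at most 62.5 mm and 10.7 degrees, less where a joint would pass 70% of its speed; a pose out of reach is approached as far as the arm can. A call with a gripper value outside its range is refused whole. "claw" is the finger opening in mm, from 0 to 85.4, set as the call begins (left out, the last holds). The fingers move at their own pace and stop on an object; "newtons" is the grip in N (left out, the last holds). Time passes only in rows, so rows that repeat a pose let the fingers close, or fill a call up. It gives the time, the measured TCP pose, the force, the opening and the grip force at its end, in the units of the state.
- ctrl.read_state(): the state, without advancing time (a new reading comes with each control period).
- ctrl.capture(name): name is "scene" or "top"; returns the picture (480x640x3 uint8, blue, green, red); there is no depth.
- ctrl.camera_model(name): a dict with "fx", "fy", "cx", "cy" (pixels), "k1" (the pictures are not rectified: a ray, as slopes to the right and down, at radius r is drawn at 1 + k1 r^2 times it, then the intrinsics apply), "rvec" (rotation vector, rad) and "tvec" (3), from world to camera coordinates, as OpenCV has them. Camera axes: x right, y down, z forward; pixel columns grow to the right and rows downward; lengths in mm; the calibration is good to about 2 mm. A picture is of the moment at which its call begins. camera_model takes no time and is no camera call.
- ctrl.hand_in(): hands the job in; it is judged then, once.
The state is a dict: "clock": time; "q": joint angles; "joint_vel": joint speeds; "effort": joint torques, N m; "tcp_pos": TCP position; "eef_rot": TCP orientation; "contact_force": force on the tool from outside, world axes, zero at the start; "wrist_torque": the same for the moment, N m; "finger_gap": finger opening in mm; "gripper_force": force on a finger pad.
Only numpy, scipy, OpenCV 4.12 (cv2) and the standard library are available. Lean on these libraries where they do the work, as an engineer would, in place of code of your own. Each camera call takes 0.05 s, during which the arm holds its last target. There are 200 camera calls.

### The job

Take the thickness probe out of its holder and zero it: stand it upright on the middle of the gauge box's steel disc, its sprung foot pressed about half-way in, for a second. Then press it the same gentle way on the ring drawn on the sloping steel plate, foot inside the ring and probe square to the plate, and finish while still holding it there. Never push the foot fully in, and do not shift the plate or the other things on the bench.

Things in the scene. Friction and masses are not known exactly. Their poses are not given: they have to be found in the camera images.
- probe: Thickness probe, 146 mm long, about 170 g, upright in its holder. Origin at its lower (working) end, own z up along it. From there up: sprung steel foot, 12 mm diameter, to 14 mm; steel sleeve, 18 mm diameter, to 60; collar, 36 mm diameter, to 66; square aluminium handle, 24 x 24 mm, faces across own x and y, to 138 (hold it here); round cap, 18 mm, to 146.
- probe_tip (a point): Centre of the foot's end face, on the probe's axis, at the probe's origin while the foot is out; moves with the foot.
- probe_foot (a joint): How far the sprung foot is pushed into the probe, m: 0 = fully out, 0.010 = fully in (hard stop). The spring pushes back with 1.6 N at the first touch and 0.8 N more for each mm, so half-way (0.005) is about 5.6 N and fully in is 9.6 N.
- holder: Black block, 70 x 70 x 70 mm, fixed, with a vertical 23 mm hole right through its middle. The probe stands in it, collar resting on the block's top, foot 10 mm above the bench; it lifts straight out (raise it at least 60 mm). Origin at the centre of its underside.
- gauge: Grey gauge box lying on the bench, fixed, 150 x 84 x 36 mm high, with a black screen towards its -x end and three rubber keys near its middle. Origin at the centre of its underside.
- zero_disc (a point): Centre of the top face of the round steel zero disc on the gauge box (36 mm diameter, face 42 mm above the bench, level), 45 mm from the box's centre at the end opposite to the screen.
- fixture: Grey tilting fixture, fixed to the bench, base 150 x 170 x 12 mm, two upright cheeks at y = -75 and +75 mm (12 mm thick, 106 mm high), black clamp knobs outside. Origin at the centre of its underside. The plate in it faces up and towards the fixture's -x side (roughly the robot).
- plate: Dark steel foot-plate, 140 x 120 x 8 mm, clamped in the fixture, sloping by 8 to 29 degrees (varies). Origin at its centre, mid-thickness, 85 mm above the bench; own z square to its face, outwards and up. Its upper face bears a white ring, a white square and four black dots near the corners. The clamp holds firm against light pushes.
- spot (a point): Centre of the ring drawn in white on the plate's upper face (30 mm diameter, the marked spot), at x +28, y +22 mm on the plate, on its higher half; own z axis square to the face, outwards. The drawn square (26 mm, at x -28, y -22 mm) is not the spot.
- mug: Bystander: white mug, 80 mm across, 90 mm high; origin at the centre of its underside.
- tape: Bystander: roll of packing tape lying flat, 104 mm across, 48 mm high; origin at the centre of its underside.
- bottle: Bystander: white plastic bottle, 60 mm across, 160 mm high; origin at the centre of its underside.
- carton: Bystander: small cardboard carton, 90 x 100 x 70 mm high; origin at the centre of its underside.
- wrench: Bystander: wrench lying flat; origin at the centre of its underside, roughly.
- screwdriver: Bystander: screwdriver lying flat; origin at the centre of its underside, roughly.
- jar: Bystander: clear jar with a steel cap, 70 mm across, 80 mm high; origin at the centre of its underside.
Mind the look-alikes: they are no part of the job. Of the things that look like the probe, the largest one is meant. Leave any blue look-alike of the fixture alone.

How it is judged:
By the outcome, as a careful person would: the job done as asked, in the order asked, and still so for the second after the job is handed in, while the arm keeps its last pose, push and grip.
It also fails if it takes over 54 s, if anything falls off the work surface, if the arm or the gripper's body presses on something with over 40 N, if the wrist force passes 120 N, or if a joint passes its speed limit or range.

## Working session

There is one attempt and no reset: what is moved stays moved. The work goes in short steps, Python scripts to look and compute and a tool call to move; the robot and the scene stay as the last step left them, time stands still between calls to the robot, and variables do not carry over. Pictures are saved under pics/ and viewed, at most 10 in all, crops included, and the job is handed in when it is done.

Besides the shell and the picture viewer there is one more tool, called after "Call:" as name(argument=value, ...) on one line, values as JSON. carry_out: Moves the arm, as the interface text tells. Its arguments: {"type":"object","properties":{"moves":{"type":"array","items":{"type":"array","items":{"type":"number"}}},"claw":{"type":"number"},"newtons":{"type":"number"}},"required":["moves"]}

```bash
mkdir -p pics; ls; python3 - <<'E'
from bench import ctrl
import cv2
for n in("scene","top"):
    cv2.imwrite(f"pics/{n}0.png",ctrl.capture(n)); print(ctrl.camera_model(n))
print(ctrl.read_state())
E
```

```text
pics
{'fx': 498.71224736404935, 'fy': 498.71224736404935, 'cx': 319.64401597915406, 'cy': 236.37391320724177, 'k1': -0.06978201205878588, 'rvec': array([ 2.13528842,  0.74537835, -0.34650987]), 'tvec': array([-402.34973955, -147.39503862, 1411.9928408 ])}
{'fx': 473.3740097895228, 'fy': 473.3740097895228, 'cx': 315.1310959718857, 'cy': 231.63669734678163, 'k1': -0.1046110680432261, 'rvec': array([ 2.12494413, -2.13500518,  0.1790028 ]), 'tvec': array([   3.94468336,  489.97164198, 1086.71723553])}
{'clock': 0.1, 'q': array([ 1.13298092e+00,  1.50946960e-01,  1.43793757e+00,  2.76976366e-05,
        1.55380187e+00, -1.34035858e-01]), 'joint_vel': array([-2.57969585e-04, -6.67921717e-04, -2.25959685e-03, -8.70269559e-05,
       -3.77202713e-04, -1.00174507e-04]), 'effort': array([ 4.01879472e-03, -7.14363384e+01, -5.71805584e+01, -1.76521121e-04,
        7.15193833e-03,  3.93297410e-05]), 'tcp_pos': array([171.92558393, 548.44356821, 205.34423881]), 'eef_rot': array([-4.75293134e-01, -3.10509148e+00,  1.63584385e-03]), 'contact_force': array([ 0.63473482,  0.26561737, -0.19249519]), 'wrist_torque': array([-0.00080336,  0.0147871 ,  0.01131428]), 'gripper_force': 0.0, 'finger_gap': 85.1847689102815}
```

View pics/scene0.png

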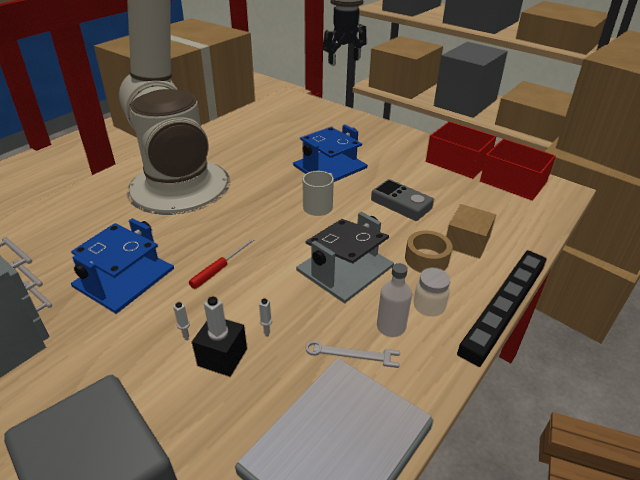

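View pics/top0.png

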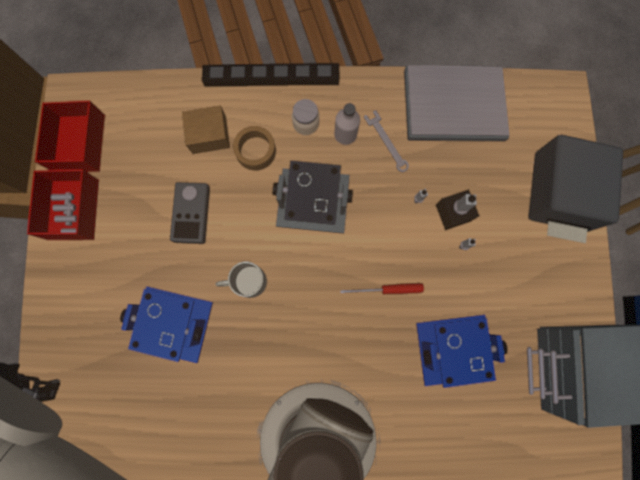

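The probe candidates in the scene image are the big one in the black holder (215,320) and two small ones standing free at (181,320) and (265,317). In the top image these are (465,205), (421,196) and (468,244). The one in the holder is the largest and fits. The grey fixture (scene 345,255; top 315,195) is the one meant, and the blue ones are look-alikes. I'll check both in enlarged crops.

```bash
python3 - <<'E'
import cv2,numpy as np
def crop(im,x0,y0,w,h,s):
    c=cv2.resize(im[y0:y0+h,x0:x0+w],None,fx=s,fy=s,interpolation=cv2.INTER_CUBIC)
    c=cv2.convertScaleAbs(c,alpha=1.5,beta=10)
    for i in range(0,w,10):
        cv2.line(c,(i*s,0),(i*s,6 if (x0+i)%50 else 16),(0,255,255),1)
        if i%20==0: cv2.putText(c,str(x0+i),(i*s,26),0,.35,(0,255,255),1)
    for j in range(0,h,10):
        cv2.line(c,(0,j*s),(6,j*s),(0,255,255),1)
        if j%20==0: cv2.putText(c,str(y0+j),(8,j*s+4),0,.35,(0,255,255),1)
    return c
t=cv2.imread("pics/top0.png"); s=cv2.imread("pics/scene0.png")
cv2.imwrite("pics/a.png",np.hstack([crop(t,270,150,90,100,5),crop(t,165,170,60,100,5)]))
cv2.imwrite("pics/b.png",np.hstack([crop(s,290,200,110,110,5),crop(s,370,170,50,110,5)]))
cv2.imwrite("pics/c.png",np.hstack([crop(t,410,170,75,90,5),crop(s,170,290,80,90,5)]))
E
```

```text
(no output)
```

View pics/a.png

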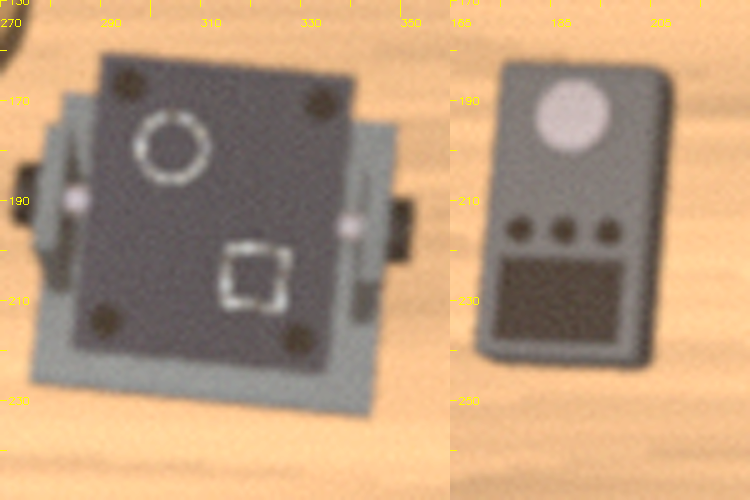

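View pics/b.png

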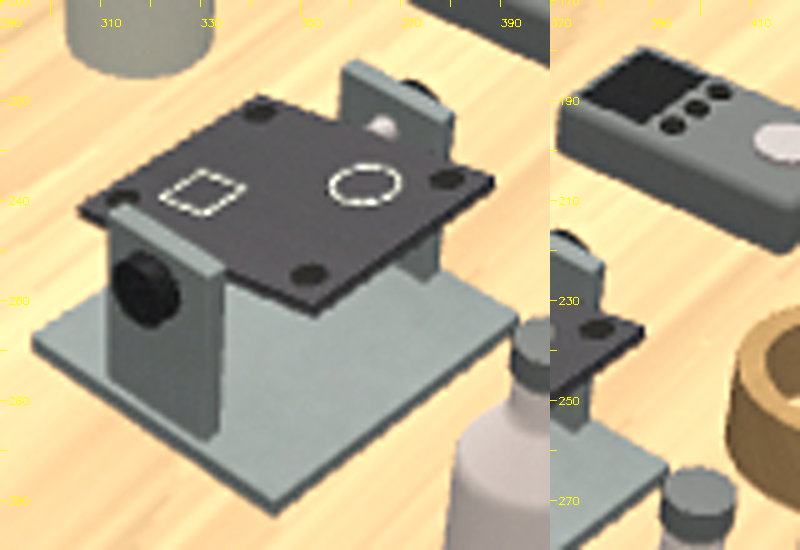

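View pics/c.png

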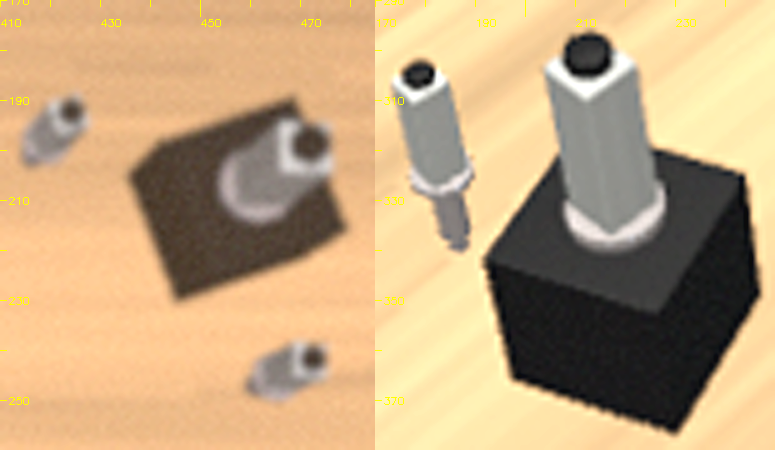

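The crops confirm it: the big probe stands in the black holder. The ring is at the plate's upper left in the top view, about (304,179), and at (363,236) in the scene view. The zero disc is at about (189,193) top and (417,198) scene. Next I'll fit all the poses from both views together.

```bash
cat > fit.py <<'E'
import numpy as np,cv2
from bench import ctrl
from scipy.optimize import least_squares
from scipy.spatial.transform import Rotation as R
CM={n:ctrl.camera_model(n) for n in("scene","top")}
def proj(n,P,d=np.zeros(6)):
    c=CM[n]; Rm=(R.from_rotvec(d[:3])*R.from_rotvec(c["rvec"])); p=Rm.apply(np.atleast_2d(P))+c["tvec"]+d[3:]
    s=p[:,:2]/p[:,2:]; s=s*(1+c["k1"]*(s**2).sum(1,keepdims=True)); return s*[c["fx"],c["fy"]]+[c["cx"],c["cy"]]
def px(pts,x0,y0,ox=0): return (np.array(pts,float)-[ox,0]+.5)/5-.5+[x0,y0]
E
cat > run.py <<'E'
from fit import *
def disc(f,x0,y0,w,h):
    im=cv2.imread(f)[y0:y0+h,x0:x0+w].astype(int).min(2); m=(im>(np.percentile(im,40)+im.max())/2).astype(np.uint8)
    n,l,s,c=cv2.connectedComponentsWithStats(m); i=1+s[1:,4].argmax(); print(f,s[i],c[i]+[x0,y0]); return c[i]+[x0,y0]
dt=disc("pics/top0.png",178,183,22,20); ds=disc("pics/scene0.png",406,189,22,18)
# plate: corners order ++,+-,--,-+ ; dots same ; ring ; square
PT=px([(103,55),(355,75),(328,370),(75,350),(130,84),(322,103),(298,340),(105,321),(172,148),(255,277)],270,150)
PS=px([(494,180),(316,313),(80,210),(262,95),(447,180),(309,275),(123,198),(262,112),(366,184),(203,192)],290,200)
wS=np.array([1,1,.5,1,1,1,.2,1,2,2.]);wT=np.array([1,1,1,1,1,1,1,1,2,2.])
sg=np.array([(1,1),(1,-1),(-1,-1),(-1,1)])
GT=px([(519,229),(564,230),(609,231)],165,170,450); GS=px([(673,125),(697,108),(720,91)],370,170,550)
CT=px([(310,145)],410,170); CS=px([(588,54)],170,290,375)
HT=px([(278,161),(284,117),(325,176)],410,170); HS=px([(545,70),(588,100),(637,65)],170,290,375)
def plate(p):
    Rm=R.from_euler("z",p[2])*R.from_euler("y",-p[3])
    L=np.vstack([sg*[70,60],sg*[p[4],p[5]],[[28,22],[-28,-22]]]); L=np.c_[L,np.full(10,4.)]
    return Rm.apply(L)+[p[0],p[1],85],Rm
def gauge(p):
    c,s=np.cos(p[2]),np.sin(p[2]); return np.array([[p[0]+45*c,p[1]+45*s,42]])
def hand(p):
    a=p[2]+np.pi/4+np.arange(4)*np.pi/2; return np.c_[p[0]+17*np.cos(a),p[1]+17*np.sin(a),np.full(4,148.)]
def near(q,m): # nearest-corner residual
    D=np.linalg.norm(m[:,None]-q[None],axis=2); return (m-q[D.argmin(1)])
def res(v):
    p,d,h=v[:6],v[6:8],v[8:11]; cs,ct=v[11:17],v[17:23]; P,_=plate(p); D=np.array([[d[0],d[1],42]])
    H=hand(h); C=np.array([[h[0],h[1],156.]])
    r=[(proj("top",P,ct)-PT)*wT[:,None],(proj("scene",P,cs)-PS)*wS[:,None],2*(proj("top",D,ct)-dt),2*(proj("scene",D,cs)-ds),
       2*(proj("top",C,ct)-CT),2*(proj("scene",C,cs)-CS),near(proj("top",H,ct),HT),near(proj("scene",H,cs),HS)]
    pr=np.r_[cs[:3]/.002,cs[3:]/2,ct[:3]/.002,ct[3:]/2]
    return np.r_[np.concatenate([x.ravel() for x in r])/.5,pr]
best=None
for y in np.deg2rad([-30,-10,10,30]):
    v0=np.r_[500,0,0,.3,55,45, 480,280, 470,-320,y,np.zeros(12)]
    f=least_squares(res,v0,loss="soft_l1")
    if best is None or f.cost<best.cost: best=f
v=best.x; np.set_printoptions(suppress=True,precision=3); print(best.cost)
print("plate",v[:2],np.rad2deg(v[2:4]),v[4:6],"disc",v[6:8],"probe",v[8:10],np.rad2deg(v[10])); print("cams",v[11:17],v[17:])
r=res(v)*.5; print("resid top",r[:20].reshape(10,2).round(2).tolist(),"\nscene",r[20:40].reshape(10,2).round(2).tolist(),"\nrest",r[40:-12].round(2))
P,Rm=plate(v[:6]); print("spot",P[8],"normal",Rm.as_matrix()[:,2])
np.save("v.npy",v)
E
python3 run.py
```

```text
pics/top0.png [  4   3  14  14 147] [188.96598639 192.59183673]
pics/scene0.png [ 5  6 13  7 77] [417.11688312 197.88311688]
28.932051384044996
plate [576.878   8.914] [  -5.898 -709.408] [54.966 45.171] disc [589.117 311.049] probe [ 544.721 -341.73 ] -5.877645426604665
cams [ 0.001 -0.001 -0.001  0.913  0.229  0.253] [-0.    -0.     0.001  0.59   0.93   1.559]
resid top [[-0.61, -0.85], [0.32, 0.0], [-0.13, 0.97], [-0.87, -0.04], [-0.32, 0.35], [-0.06, 0.22], [0.14, -0.1], [0.08, -0.05], [0.1, 0.01], [-0.12, -0.03]] 
scene [[0.54, -0.8], [-0.35, -1.38], [-0.46, -0.46], [-0.79, -0.75], [0.19, 0.24], [0.3, 0.53], [-0.0, 0.09], [-0.3, 0.25], [-0.1, 1.19], [0.11, 1.07]] 
rest [ 0.16 -0.    0.09 -0.3   0.32 -1.1   0.22 -1.41  0.13 -1.84  0.9  -0.13
 -1.13  0.07  0.64  0.59  0.79 -0.71 -0.84 -0.38]
spot [605.785  28.045  94.079] normal [-0.183  0.019  0.983]
```

```bash
cat > ov.py <<'E'
from fit import *
v=np.load("v.npy"); sg=np.array([(1,1),(1,-1),(-1,-1),(-1,1)])
def panel(n,x0,y0,w,h,s,items):
    im=cv2.imread(f"pics/{n}0.png")[y0:y0+h,x0:x0+w]; c=cv2.convertScaleAbs(cv2.resize(im,None,fx=s,fy=s,interpolation=cv2.INTER_CUBIC),alpha=1.7,beta=10)
    d=v[11:17] if n=="scene" else v[17:]
    for P,col in items:
        q=((proj(n,P,d)-[x0,y0]+.5)*s-.5).round().astype(int); cv2.polylines(c,[q],True,col,1)
    return c
def hand(y):
    L=R.from_euler("z",y,degrees=True).apply(np.c_[sg*12,np.zeros(4)])+[v[8],v[9],0]; return [L+[0,0,148],L+[0,0,76]]
it=[(P,(0,0,255)) for P in hand(-6)]+[(P,(0,160,0)) for P in hand(-14)]
a=np.hstack([panel("top",445,180,40,40,8,it),panel("scene",195,290,48,40,8,it)])
Rm=R.from_euler("z",v[2])*R.from_euler("y",-v[3]); t=np.linspace(0,6.28,40)
pl=[(Rm.apply(np.c_[sg*[70,60],np.full(4,z)])+[v[0],v[1],85],col) for z,col in((4,(0,255,255)),(-4,(255,255,0)))]+[(Rm.apply(np.c_[28+15*np.cos(t),22+15*np.sin(t),0*t+4])+[v[0],v[1],85],(0,0,255))]
b=np.hstack([panel("top",280,155,65,75,5,pl),panel("scene",300,212,94,75,5,pl)])
a=cv2.copyMakeBorder(a,0,0,0,max(0,b.shape[1]-a.shape[1]),0); b=b[:280]
cv2.imwrite("pics/ov.png",np.vstack([a,b])); print(a.shape,b.shape)
E
python3 ov.py
```

```text
(320, 795, 3) (280, 795, 3)
```

View pics/ov.png

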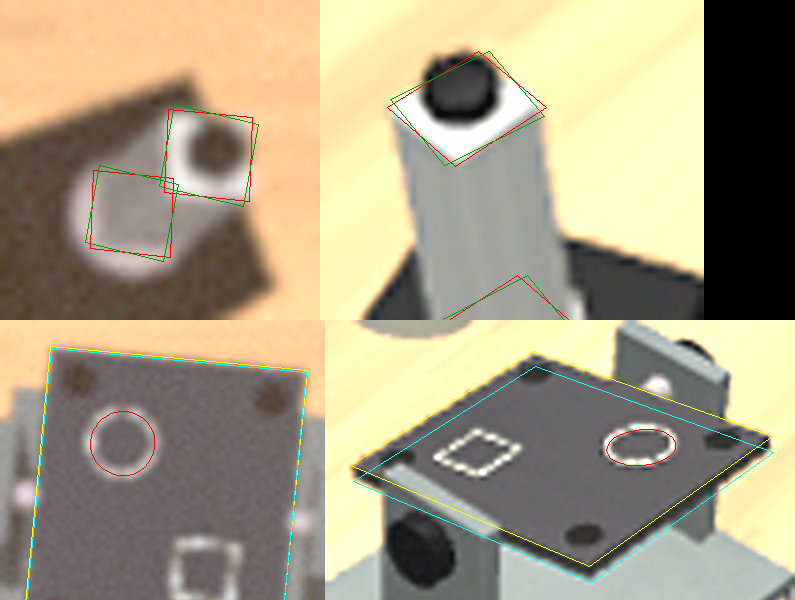

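The overlay matches the cap, handle, plate and ring to about 1 px. From it I take handle yaw as about -8° and plate slope as about 10.6°. Next I'll check the slope without the corners and plan the first moves.

```bash
sed -e 's/wS=.*/wS=np.array([.0,.0,.0,.0,1,1,.2,1,2,2.]);wT=np.array([.0,.0,0,0,1,1,1,1,2,2.])/' -e 's/np.save.*//' run.py > run2.py; python3 run2.py | grep -E "plate|spot"
cat > plan.py <<'E'
# usage: plan.py X Y Z yaw_of_tool_y_deg [nx ny nz] ; or: plan.py done dx dy dz rx ry rz (update commanded pose)
import sys,numpy as np
from scipy.spatial.transform import Rotation as R
np.set_printoptions(suppress=True,precision=4)
try: T=np.load("cmd.npy")
except OSError:
    T=np.eye(4); T[:3,:3]=R.from_rotvec([-.4753,-3.10509,.0016]).as_matrix(); T[:3,3]=[172.013,548.633,205.867]
a=sys.argv[1:]
if a[0]=="done":
    d=np.array(a[1:],float); D=np.eye(4); D[:3,:3]=R.from_rotvec(d[3:]).as_matrix(); D[:3,3]=d[:3]; T=T@D; np.save("cmd.npy",T)
    from bench import ctrl
    s=ctrl.read_state(); print("cmd",T[:3,3],"meas",s["tcp_pos"],"angerr",np.rad2deg((R.from_matrix(T[:3,:3]).inv()*R.from_rotvec(s["eef_rot"])).magnitude()),"q",s["q"],"F",s["contact_force"],"gap",s["finger_gap"],"t",s["clock"])
else:
    a=np.array(a,float); z=-(a[4:7]/np.linalg.norm(a[4:7]) if len(a)>4 else np.array([0,0,1.]))
    y=np.array([np.cos(np.deg2rad(a[3])),np.sin(np.deg2rad(a[3])),0]); y-=z*(y@z); y/=np.linalg.norm(y)
    G=np.c_[np.cross(y,z),y,z]
    print("shift",T[:3,:3].T@(a[:3]-T[:3,3]),"turn",R.from_matrix(T[:3,:3].T@G).as_rotvec())
E
python3 plan.py 544.7 -341.7 230 -8
```

```text
plate [576.781   8.932] [   -6.172 -1069.058] [55.074 45.051] disc [589.158 310.595] probe [ 544.904 -341.698] -6.237247907768508
spot [605.723  27.931  94.242] normal [-0.189  0.02   0.982]
shift [-621.9464 -738.1078  -23.4627] turn [-0.001   0.0006  1.4066]
```

Call:
carry_out(moves=[[-39,-46,-4,0,0,0.09],[-78,-92,-8,0,0,0.18],[-117,-138,-12,0,0,0.27],[-156,-184,-16,0,0,0.36],[-195,-230,-20,0,0,0.45],[-234,-276,-24,0,0,0.54],[-273,-322,-28,0,0,0.63],[-312,-368,-30,0,0,0.72]], claw=52, newtons=40)

```text
clock: 1.1
tcp_pos: [359.9, 102.3, 236.2]
eef_rot: [1.543, 2.736, 0.001]
contact_force: [1.2, 1.3, 0.1]
finger_gap: 52.3
gripper_force: 0.0
```

```bash
python3 plan.py done -312 -368 -30 0 0 0.72; python3 plan.py 544.7 -341.7 230 -8
```

```text
cmd [359.6604 104.1824 236.2009] meas [359.8735 102.2695 236.1501] angerr 0.18587045170724964 q [ 0.0702 -0.2917  1.7897 -0.      1.643  -0.474 ] F [1.1876 1.3077 0.0823] gap 52.28145244171866 t 1.1
shift [-477.0628  -73.8752    6.5373] turn [-0.0007  0.0009  0.6866]
```

Call:
carry_out(moves=[[-60,-9,1,0,0,0.09],[-120,-18,2,0,0,0.18],[-180,-28,2,0,0,0.27],[-240,-37,3,0,0,0.35],[-300,-46,4,0,0,0.44],[-360,-55,5,0,0,0.53],[-420,-65,6,0,0,0.61],[-477,-74,6,0,0,0.687]])

```text
clock: 2.1
tcp_pos: [544.9, -343.7, 229.3]
eef_rot: [-2.374, -2.057, 0.0]
contact_force: [0.1, 0.4, 1.1]
finger_gap: 52.0
gripper_force: 0.0
```

```bash
python3 plan.py done -477 -74 6 0 0 0.687; python3 plan.py 544.7 -341.7 97 -8; python3 - <<'E'
from bench import ctrl
import cv2,numpy as np
a=ctrl.capture("top");b=ctrl.capture("scene")
f=lambda c:cv2.resize(c,None,fx=4,fy=4,interpolation=cv2.INTER_CUBIC)
cv2.imwrite("pics/d.png",np.hstack([f(a[150:280,400:500]),f(b[240:370,160:260])]))
E
```

```text
cmd [ 544.561  -341.7107  230.5374] meas [ 544.8941 -343.7198  229.3101] angerr 0.18745119400425445 q [-0.6822  0.291   1.2208 -0.      1.6305 -0.5393] F [0.0581 0.4424 1.0568] gap 51.95234171744866 t 2.1
shift [  0.1655   0.1825 133.5372] turn [-0.0003  0.001  -0.0004]
```

View pics/d.png

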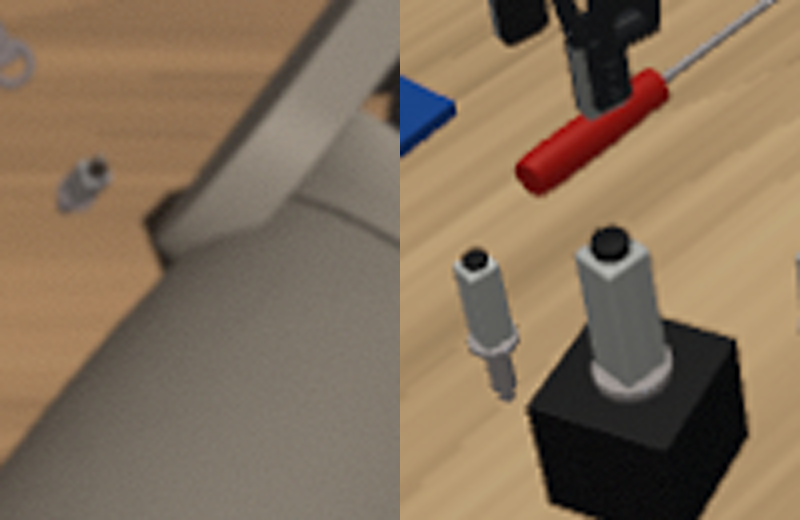

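The scene crop shows the open gripper straight above the probe, with the fingers in line with the handle faces and nothing in the way. Descending next.

Call:
carry_out(moves=[[0,0,22,0,0,0],[0,0,44,0,0,0],[0,0,66,0,0,0],[0,0,88,0,0,0],[0,0,108,0,0,0],[0,0,124,0,0,0],[0,0,133.5,0,0,0],[0,0,133.5,0,0,0]])

```text
clock: 3.2
tcp_pos: [544.4, -341.6, 96.0]
eef_rot: [-2.371, -2.06, 0.0]
contact_force: [-0.9, 0.9, 0.1]
finger_gap: 52.3
gripper_force: 0.0
```

Call:
carry_out(moves=[[0,0,0,0,0,0],[0,0,0,0,0,0],[0,0,0,0,0,0],[0,0,0,0,0,0],[0,0,0,0,0,0],[0,0,0,0,0,0],[0,0,0,0,0,0],[0,0,0,0,0,0]], claw=15, newtons=50)

```text
clock: 4.2
tcp_pos: [544.9, -342.0, 97.4]
eef_rot: [2.37, 2.06, 0.0]
contact_force: [-0.4, 1.1, 6.2]
finger_gap: 23.4
gripper_force: 50.1
```

```bash
python3 plan.py done 0 0 133.5 0 0 0
```

```text
cmd [ 544.4962 -341.8384   97.0375] meas [ 544.8635 -342.0252   97.3614] angerr 0.09136192891675146 q [-0.6802  0.3448  1.4186 -0.0001  1.3767 -0.5401] F [-0.3932  1.0532  6.2435] gap 23.435805748136307 t 4.2
```

Call:
carry_out(moves=[[0,0,-10,0,0,0],[0,0,-30,0,0,0],[0,0,-55,0,0,0],[0,0,-80,0,0,0],[0,0,-105,0,0,0],[0,0,-130,0,0,0],[0,0,-150,0,0,0],[0,0,-160,0,0,0]])

```text
clock: 5.2
tcp_pos: [544.7, -341.8, 258.8]
eef_rot: [2.37, 2.059, 0.0]
contact_force: [0.5, -1.0, -2.6]
finger_gap: 23.1
gripper_force: 49.2
```

```bash
python3 plan.py done 0 0 -160 0 0 0;  python3 plan.py 589.1 310.8 257 -8; python3 - <<'E'
from bench import ctrl
import cv2,numpy as np
a=ctrl.capture("scene")
cv2.imwrite("pics/e.png",cv2.resize(a[170:370,160:300],None,fx=3,fy=3,interpolation=cv2.INTER_CUBIC))
E
```

```text
cmd [ 544.5739 -341.6854  257.0374] meas [ 544.7024 -341.8245  258.7907] angerr 0.13162797346359698 q [-0.6801  0.2828  1.1726 -0.0001  1.6839 -0.5402] F [ 0.5372 -1.007  -2.551 ] gap 23.063883456941287 t 5.2
shift [652.315  -46.9518  -0.6082] turn [-0.0003  0.001  -0.0004]
```

View pics/e.png

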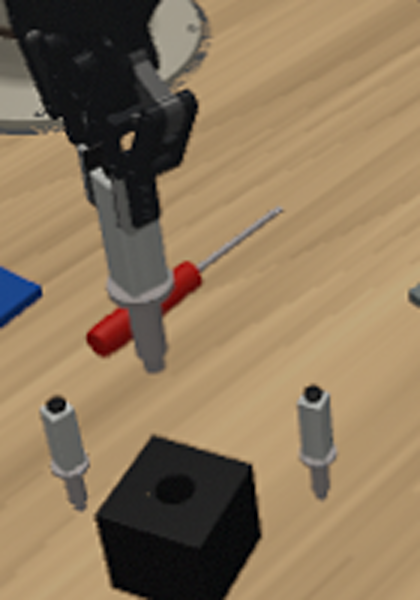

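The probe is out of the holder and held straight, with its foot at about (210,294) and the holder empty.

Call:
carry_out(moves=[[20,-1,0,0,0,0],[60,-4,0,0,0,0],[105,-7,0,0,0,0],[150,-10,0,0,0,0],[195,-14,0,0,0,0],[240,-17,0,0,0,0],[285,-20,0,0,0,0],[330,-23,0,0,0,0]])

```text
clock: 6.25
tcp_pos: [567.1, -9.3, 255.8]
eef_rot: [-2.37, -2.061, 0.001]
contact_force: [0.7, 0.6, -1.2]
finger_gap: 23.3
gripper_force: 49.2
```

Call:
carry_out(moves=[[45,-3,0,0,0,0],[90,-6,0,0,0,0],[135,-10,0,0,0,0],[180,-13,0,0,0,0],[225,-16,0,0,0,0],[270,-20,0,0,0,0],[305,-23,0,0,0,0],[322,-24,0,0,0,0]])

```text
clock: 7.25
tcp_pos: [587.8, 312.7, 255.4]
eef_rot: [-2.369, -2.062, 0.002]
contact_force: [-0.1, -0.1, -2.1]
finger_gap: 22.9
gripper_force: 49.2
```

```bash
python3 plan.py done 652 -47 0 0 0 0;  python3 plan.py 589.1 310.8 140 -8; python3 - <<'E'
from fit import *
v=np.load("v.npy"); print("tip was predicted",proj("scene",[544.6,-341.8,170],v[11:17]))
E
```

```text
cmd [589.008  310.4942 256.3922] meas [587.8415 312.6613 255.4471] angerr 0.12798920364359084 q [0.3731 0.3358 1.1109 0.0002 1.6964 0.5112] F [-0.0929 -0.1267 -2.1017] gap 22.90280127554657 t 7.25
shift [  0.4337   0.0889 116.3918] turn [-0.0003  0.001  -0.0004]
tip was predicted [[211.18567188 293.81007197]]
```

Call:
carry_out(moves=[[0,0,20,0,0,0],[0,0,45,0,0,0],[0,0,70,0,0,0],[0,0,90,0,0,0],[0,0,105,0,0,0],[0,0,113,0,0,0],[0,0,117,0,0,0],[0,0,117,0,0,0]])

```text
clock: 8.25
tcp_pos: [589.1, 310.5, 139.7]
eef_rot: [2.371, 2.061, 0.0]
contact_force: [1.2, -0.4, -2.0]
finger_gap: 23.0
gripper_force: 49.3
```

```bash
python3 plan.py done 0 0 117 0 0 0; cat > avg.py <<'E'
from bench import ctrl
import numpy as np
F=[];P=[]
for i in range(6):
    ctrl.capture("scene"); s=ctrl.read_state(); F.append(s["contact_force"]);P.append(s["tcp_pos"])
print("F",np.mean(F,0).round(2),np.std(F,0).round(2),"P",np.mean(P,0).round(2),np.std(P,0).round(2),s["clock"])
E
python3 avg.py; python3 - <<'E'
from fit import *
v=np.load("v.npy"); a=ctrl.capture("scene"); b=ctrl.capture("top")
T=np.load("cmd.npy")[:3,3]
for n,d in(("scene",v[11:17]),("top",v[17:])): print(n,"tip",proj(n,T-[0,0,87.2],d),"disc",proj(n,[v[6],v[7],42],d))
f=lambda c:cv2.convertScaleAbs(cv2.resize(c,None,fx=5,fy=5,interpolation=cv2.INTER_CUBIC),alpha=1.5)
cv2.imwrite("pics/f.png",np.hstack([f(a[140:240,370:450]),f(b[160:260,160:230])]))
E
```

```text
cmd [588.9511 310.3823 139.3922] meas [589.084  310.4709 139.6697] angerr 0.07277602161196256 q [ 0.3695  0.3663  1.3022 -0.0001  1.4727  0.5095] F [ 1.1676 -0.378  -1.9566] gap 23.014985220616918 t 8.25
F [-0.07  0.14 -1.83] [0.3  0.28 0.44] P [589.15 310.5  139.87] [0.05 0.02 0.1 ] 8.55
scene tip [[417.49206999 194.5574191 ]] disc [[417.16433742 197.73400841]]
top tip [[188.20659862 191.59827982]] disc [[189.04420601 192.59116153]]
```

View pics/f.png

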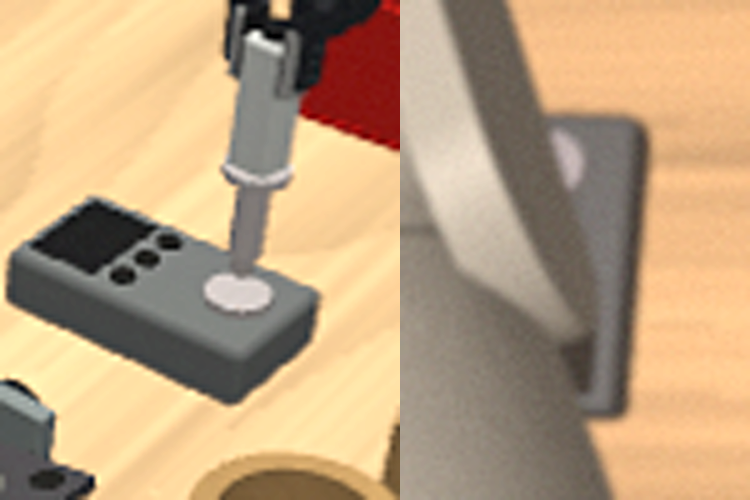

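The foot at about (418,194) stands 10 mm above the disc centre (417,198), as predicted. I'll press partway and read the force.

Call:
carry_out(moves=[[0,0,3,0,0,0],[0,0,6,0,0,0],[0,0,8,0,0,0],[0,0,10,0,0,0],[0,0,11,0,0,0],[0,0,12,0,0,0],[0,0,13,0,0,0],[0,0,13,0,0,0]])

```text
clock: 9.65
tcp_pos: [589.0, 310.5, 126.5]
eef_rot: [2.371, 2.061, 0.0]
contact_force: [-1.1, 0.6, 2.5]
finger_gap: 23.2
gripper_force: 49.8
```

```bash
python3 plan.py done 0 0 13 0 0 0; python3 avg.py
```

```text
cmd [588.9448 310.3699 126.3923] meas [589.0233 310.4651 126.499 ] angerr 0.06551989621024241 q [ 0.3695  0.3732  1.3199 -0.0001  1.4483  0.5095] F [-1.0857  0.5671  2.5235] gap 23.234555702754992 t 9.65
F [-0.73 -0.18  2.19] [0.45 0.59 0.43] P [589.03 310.45 126.5 ] [0.01 0.01 0.03] 9.95
```

The force rise of 4.0 N means the foot is in about 3.0 mm, so 2 mm more, then hold.

Call:
carry_out(moves=[[0,0,1,0,0,0],[0,0,2,0,0,0],[0,0,2,0,0,0],[0,0,2,0,0,0],[0,0,2,0,0,0],[0,0,2,0,0,0],[0,0,2,0,0,0],[0,0,2,0,0,0]])

```text
clock: 10.95
tcp_pos: [589.0, 310.4, 124.4]
eef_rot: [2.371, 2.061, -0.0]
contact_force: [-1.3, 0.5, 3.6]
finger_gap: 23.1
gripper_force: 50.0
```

```bash
python3 plan.py done 0 0 2 0 0 0; python3 avg.py
```

```text
cmd [588.9439 310.368  124.3923] meas [589.0037 310.445  124.3598] angerr 0.0550688064125733 q [ 0.3695  0.3745  1.3225 -0.0001  1.4446  0.5095] F [-1.3474  0.5022  3.5533] gap 23.06587852252899 t 10.95
F [-0.14  0.01  3.74] [0.64 0.43 0.24] P [588.99 310.44 124.37] [0.02 0.02 0.01] 11.25
```

Call:
carry_out(moves=[[0,0,0,0,0,0],[0,0,0,0,0,0],[0,0,0,0,0,0],[0,0,0,0,0,0],[0,0,0,0,0,0],[0,0,0,0,0,0],[0,0,0,0,0,0],[0,0,0,0,0,0]])

```text
clock: 12.25
tcp_pos: [589.0, 310.4, 124.4]
eef_rot: [2.371, 2.061, -0.0]
contact_force: [0.1, 0.9, 3.4]
finger_gap: 23.3
gripper_force: 50.0
```

The force is 5.6 N, so the foot is half in, and it has been held over 2 s. Lifting and heading for the plate.

Call:
carry_out(moves=[[0,0,-4,0,0,0],[0,0,-15,0,0,0],[0,0,-35,0,0,0],[0,0,-60,0,0,0],[0,0,-85,0,0,0],[0,0,-110,0,0,0],[0,0,-125,0,0,0],[0,0,-130,0,0,0]])

```text
clock: 13.25
tcp_pos: [589.1, 310.5, 255.5]
eef_rot: [2.371, 2.06, 0.002]
contact_force: [0.2, -0.1, -1.8]
finger_gap: 23.0
gripper_force: 49.3
```

```bash
python3 plan.py done 0 0 -130 0 0 0; python3 - <<'E'
import numpy as np,subprocess
S=np.array([605.75,28.0,94.15]);n=np.array([-.186,.0195,.982]);n/=np.linalg.norm(n)
for g in(60,): 
    p=S+n*(87.4+g); print(p); print(subprocess.run(["python3","plan.py",*map(str,p),"-8",*map(str,n)],capture_output=True,text=True).stdout)
E
```

```text
cmd [589.007  310.4923 254.3922] meas [589.1282 310.5252 255.5078] angerr 0.11543475168243576 q [ 0.3696  0.3341  1.113  -0.0001  1.6933  0.5095] F [ 0.2207 -0.0896 -1.8461] gap 23.003903124708817 t 13.25
[578.32400265  30.87530617 238.94746988]
shift [-278.3565   28.4423   15.7173] turn [-0.1884  0.0077  0.0004]
```

Call:
carry_out(moves=[[-20,2,0,0,0,0],[-65,7,0,-0.03,0,0],[-110,11,0,-0.06,0,0],[-155,16,2,-0.1,0.004,0],[-200,20,6,-0.14,0.006,0],[-240,24,11,-0.17,0.008,0],[-268,28,15,-0.188,0.008,0],[-278.4,28.4,15.7,-0.1884,0.0077,0]])

```text
clock: 14.25
tcp_pos: [577.3, 28.8, 237.8]
eef_rot: [2.266, 1.965, 0.192]
contact_force: [0.4, -0.1, -2.5]
finger_gap: 23.4
gripper_force: 49.4
```

Call:
carry_out(moves=[[0,0,10,0,0,0],[0,0,20,0,0,0],[0,0,30,0,0,0],[0,0,40,0,0,0],[0,0,46,0,0,0],[0,0,50,0,0,0],[0,0,50,0,0,0],[0,0,50,0,0,0]])

```text
clock: 15.25
tcp_pos: [587.7, 29.9, 190.0]
eef_rot: [2.263, 1.966, 0.195]
contact_force: [0.2, -0.7, -1.9]
finger_gap: 23.3
gripper_force: 49.5
```

```bash
python3 plan.py done -278.4 28.4 15.7 -0.1884 0.0077 0 >/dev/null; python3 plan.py done 0 0 50 0 0 0; python3 avg.py; python3 - <<'E'
from fit import *
v=np.load("v.npy"); a=ctrl.capture("scene"); b=ctrl.capture("top")
T=np.load("cmd.npy"); tip=T[:3,3]+87.4*T[:3,2]; S=[605.75,28.0,94.15]
print(tip,T[:3,2]); 
for n,d in(("scene",v[11:17]),("top",v[17:])): print(n,"tip",proj(n,tip,d),"spot",proj(n,S,d))
f=lambda c:cv2.convertScaleAbs(cv2.resize(c,None,fx=5,fy=5,interpolation=cv2.INTER_CUBIC),alpha=1.5)
cv2.imwrite("pics/g.png",np.hstack([f(a[170:280,305:400]),f(b[150:260,275:335])]))
E
```

```text
cmd [587.5783  29.8635 189.8474] meas [587.6965  29.852  189.9725] angerr 0.07400466323958649 q [-0.0777  0.0524  1.5896 -0.0043  1.3105  0.063 ] F [ 0.1757 -0.6912 -1.8697] gap 23.29258958224736 t 15.25
F [ 0.07  0.05 -1.83] [0.43 0.46 0.31] P [587.65  29.85 189.86] [0.04 0.02 0.09] 15.55
[603.83857939  28.15993391 103.99017678] [ 0.18604436 -0.01949194 -0.98234798]
scene tip [[362.33120031 233.01969698]] spot [[362.72859641 236.97367304]]
top tip [[303.88690078 178.8157252 ]] spot [[304.0707704  179.21060262]]
```

View pics/g.png

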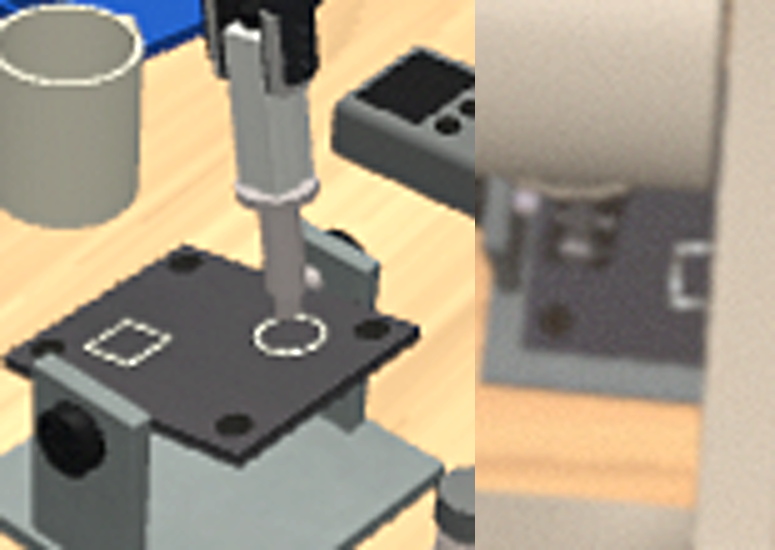

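The foot at (362,233) hovers over the ring at (363,237), as predicted. Pressing along the normal, first part of the way.

Call:
carry_out(moves=[[0,0,3,0,0,0],[0,0,6,0,0,0],[0,0,8,0,0,0],[0,0,9.5,0,0,0],[0,0,11,0,0,0],[0,0,12,0,0,0],[0,0,13,0,0,0],[0,0,13,0,0,0]])

```text
clock: 16.65
tcp_pos: [590.0, 29.6, 176.9]
eef_rot: [2.263, 1.967, 0.195]
contact_force: [-2.1, 0.1, 1.5]
finger_gap: 23.2
gripper_force: 50.0
```

```bash
python3 plan.py done 0 0 13 0 0 0; python3 avg.py; python3 avg.py
```

```text
cmd [589.9969  29.6101 177.0769] meas [590.0195  29.6366 176.9154] angerr 0.05994220839328621 q [-0.0778  0.0637  1.6042 -0.0043  1.2851  0.0631] F [-2.1346  0.1112  1.5413] gap 23.169138029687456 t 16.65
F [-1.79  0.41  2.38] [0.48 0.33 0.28] P [590.04  29.63 176.93] [0.01 0.01 0.02] 16.95
F [-1.61  0.01  2.15] [0.59 0.27 0.46] P [590.04  29.63 176.86] [0.01 0.01 0.01] 17.25
```

Call:
carry_out(moves=[[0,0,0.8,0,0,0],[0,0,1.6,0,0,0],[0,0,1.6,0,0,0],[0,0,1.6,0,0,0],[0,0,1.6,0,0,0],[0,0,1.6,0,0,0],[0,0,1.6,0,0,0],[0,0,1.6,0,0,0]])

```text
clock: 18.25
tcp_pos: [590.3, 29.6, 175.3]
eef_rot: [2.263, 1.967, 0.194]
contact_force: [-1.5, -0.2, 3.5]
finger_gap: 23.3
gripper_force: 50.2
```

```bash
python3 plan.py done 0 0 1.6 0 0 0; python3 avg.py; python3 avg.py; python3 - <<'E'
from fit import *
from scipy.optimize import minimize
v=np.load("v.npy"); a=ctrl.capture("scene"); cv2.imwrite("pics/h.png",a)
# ring drawn pixels now vs before: has the plate moved?
o=cv2.imread("pics/scene0.png")
for n,im in(("before",o),("now",a)):
    g=im[228:252,318:345].astype(int).min(2); m=g>110; y,x=np.nonzero(m); print(n,"square centroid",x.mean()+318,y.mean()+228,m.sum())
T=np.load("cmd.npy"); tip=T[:3,3]+(87.4-5)*T[:3,2]; print("tip",tip)
E
```

```text
cmd [590.2945  29.5789 175.5051] meas [590.3279  29.5998 175.271 ] angerr 0.05731341560520399 q [-0.0778  0.0652  1.6059 -0.0043  1.2819  0.0631] F [-1.5246 -0.178   3.4683] gap 23.256170298326296 t 18.25
F [-1.49 -0.27  3.14] [0.32 0.45 0.46] P [590.32  29.61 175.26] [0.01 0.01 0.01] 18.55
F [-1.85  0.43  3.84] [0.49 0.37 0.35] P [590.32  29.6  175.24] [0.01 0.01 0.02] 18.85
before square centroid 329.9047619047619 238.61904761904762 21
now square centroid 329.6666666666667 238.54166666666666 24
tip [605.62460524  27.97281126  94.55963614]
```

Normal force is 5.5 N, so the foot is about 4.9 mm in. The foot sits at (605.6, 28.0) on the ring centre and the plate hasn't shifted. I'll hold a moment and hand in.

Call:
carry_out(moves=[[0,0,0,0,0,0],[0,0,0,0,0,0],[0,0,0,0,0,0],[0,0,0,0,0,0],[0,0,0,0,0,0],[0,0,0,0,0,0],[0,0,0,0,0,0],[0,0,0,0,0,0]])

```text
clock: 19.9
tcp_pos: [590.3, 29.6, 175.3]
eef_rot: [2.263, 1.967, 0.194]
contact_force: [-1.5, 0.5, 3.3]
finger_gap: 23.0
gripper_force: 50.2
```

```bash
python3 -c "
from bench import ctrl
print(ctrl.hand_in())"
```

```text
the job is handed in; nothing more can be done
None
```

I zeroed the probe on the disc (about 5.6 N, held over 2 s), then pressed it about half-way in, square to the plate to within about a degree by my slope estimate, on the ring's centre, and handed the job in at about 20 s still holding it there; no verdict was shown.

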